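# Let a bar blank out of the feed chute and ease the flap shut

### The job

Let the round bar waiting in the feed chute roll out: press the lever's paddle down from above with the fingers only so that the linked flap lifts, and keep it down, without forcing it against its stop, until the bar lies at rest at the low end. Then ease the lever back up so that the flap comes down gently and does not slam, and leave it fully shut. Work the flap only through the lever, do not touch the bar, and leave the things standing around the chute undisturbed.

Things in the scene. Friction and masses are not known exactly. Their poses are not given: they have to be found in the camera images.
- chute: Grey sheet-metal feed chute, fixed to the bench: 104 mm wide (its x), y from -206 to +124 mm, 150 mm high at the +y end, 65 mm at the low -y end; hinge bearing plates to 180 mm. Origin on the bench under mid-width, z up. Inside, a ramp 96 mm wide falls 12 degrees towards -y (the way the bar rolls) to a stop wall with its inner face at y = -200 mm. Place and yaw vary.
- lever (a joint): Hinge of lever and flap, rad: 0 = flap shut, paddle up (weight and a return spring bring it here, against a stop); grows as the paddle is pressed; 0.8 = stop, flap fully up. The bar comes free at about 0.25 (below that it may wedge and prop the flap ajar). Takes up to 6 N on the paddle; over 30 N is forcing it. Let go, it falls shut at over 2 rad/s, a slam; 0.3 rad/s is gentle.
- lever_pad (a point): Press here: middle of the top face of the lever's black paddle, 36 mm wide (chute x), 46 mm long, 6 mm thick, 165 mm from the hinge on a dark arm beside the chute's -x wall, overhanging past the chute's +y end. Flap shut: 232 mm above the bench, sloping 23 degrees up away from the hinge; at the stop: about 104 mm, sloping 23 degrees down.
- lever_hinge (a point): Point on the hinge axis level with the paddle's middle (same chute x, -80 mm), 165 mm above the bench, at chute y = +20 mm. The axis runs along chute x; the paddle swings about it in the chute's y-z plane.
- flap: Flap of clear plastic with an aluminium edge frame, 92 mm wide, 149 mm long, 4 mm thick, on the same shaft as the lever; shut it slopes 50 degrees down from the hinge to just above the ramp and keeps the bar in. Origin on the hinge axis, mid-width of the chute.
- flap_edge (a point): Middle of the flap's lower edge; shut, it is 50 mm above the bench at chute y = -75 mm.
- bar_center (a point): Centre of the loose aluminium bar, 30 mm diameter and 90 mm long, lying across the chute (along its x) on the ramp behind the flap, 0.1 to 0.25 kg.
- tray (a point): Where the centre of the bar comes to rest against the stop wall at the low end of the chute: chute y = -185 mm, about 40 mm above the bench.
- bottle: Bystander: upright amber drinks bottle, 60 mm diameter, 170 mm high, yellow cap; origin under its centre.
- step_block: Bystander: stepped dark steel clamping block, 30 x 60 mm, 44 mm high; origin under its centre.
- collet: Bystander: tapered steel collet standing on its small end, 36 mm diameter, 44 mm high; origin under its centre.
- wrench: Bystander: steel wrench lying flat on the bench; origin under its middle, its x along its length.

How it is judged:
By the outcome, as a careful person would: the job done as asked, in the order asked, and still so for the second after the job is handed in, with the robot touching nothing.
It also fails if it takes over 45 s, if anything falls off the work surface, if the arm or the gripper's body presses on something with over 40 N, if the wrist force passes 120 N, or if a joint passes its speed limit or range.

### The arm

A 6-joint arm with a two-finger parallel gripper is mounted at the origin on the work surface. World frame = base frame: x ahead of the robot, y to its left, z up, the work surface at z = 0. Lengths are in mm, angles in rad, forces in N, time in s.
With the tool pointing down it reaches from about 350 to 975 mm from the base axis. Payload 4.9 kg.
Tool frame: the origin (TCP) lies between the finger pads; the fingertips stand 22 mm ahead of it and the grasp point (between the pads) lies 3 mm ahead of it; z points along the fingers, y is the direction in which the jaws open and shut (so a half turn about z gives the same grasp; the last joint's range is limited). The gripper opens to 85 mm and grips with 20 to 120 N. Pads are 22 mm wide; open, the fingers measure 114 mm over their backs; the gripper's body (76 mm by 85 mm) begins 54 mm behind the grasp point. The pads swing forward as they close: fully open they stand 13 mm farther back than shut.
Start: joints at [-1.392, 0.053, 1.613, -0, 1.476, -0.119], TCP at [183.381, -597.472, 253.304] pointing down, gripper open.
Joint ranges: [-3.01, 3.01], [-1.01, 2.22], [0.06, 2.58], [-1.02, 4.17], [0.09, 2.62], [-3.14, 3.14]. Speed limits (rad/s): [2.57, 2.57, 3.14, 3.14, 3.14, 3.14].

### API

Orientations are given as a 3x3 rotation matrix whose columns are the frame's x, y, z axes.
In Python, from bench import bot gives the robot as it stands. The module is installed in compiled form; this text tells all that it offers.
- The arm moves only by the shell command python3 -m jog 'ROWS' [FORCE]. ROWS is JSON, a list of rows, each an object of numbers: "wx", "wy", "wz": the turn, a rotation vector about the tool's x, y, z in degrees; "tx", "ty", "tz": the shift along the tool's x, y, z in m; "gripper": the finger opening in m, from 0 to 0.0854. In form: [{"wx": .., "wy": .., "wz": .., "tx": .., "ty": .., "tz": .., "gripper": ..}, ...]. A call has exactly 8 rows; each row is the pose to reach, as a shift and turn from the pose commanded when the call began, along the tool's axes at that moment; what a row does not reach only later rows make up. A row lasts 1/8 s, in which the tool goes at most 62.5 mm and 10.7 degrees, less where a joint would pass 70% of its speed; a pose out of reach is approached as far as the arm can. A call with a gripper value outside its range is refused whole. The fingers move at their own pace and stop on an object; FORCE is the grip in N (left out, the last holds). Time passes only in rows, so rows that repeat a pose let the fingers close, or fill a call up. It gives the time, the measured TCP pose, the force and the opening at its end, in the units of the state.
- bot.sense(): the state, without advancing time (a new reading comes with each control period).
- bot.capture(name): name is "scene" or "top" or "wrist"; returns a dict with "pixels" (480x640x3 uint8, red, green, blue), "mtx" (3x3 intrinsics, pixels), "extrinsics" (4x4, takes a point from camera to world coordinates); the wrist camera has in their place "mount" (4x4, takes a point from camera to tool coordinates, whose origin is the TCP and whose axes are the flange's). Camera axes: x right, y up, looking along -z (the intrinsics and any distortion apply to the point x, -y, -z); pixel columns grow to the right and rows downward; lengths in mm; the calibration is good to about 2 mm. A picture is of the moment at which its call begins: read the wrist's pose just before it. There is no depth.
- bot.close_job(): hands the job in, once; it reports no verdict.
Trained networks look in a picture, given as the dict that the camera call returned (one of the last four; its "shot" number tells which), for a name from the list of things; names that differ only in an ending like _2 or _b are one class to them, and where a whole thing is asked for, a point or a joint stands for the part that bears it (a point fixed in the world has none). Each returns a list of dicts, best first, with "score" (0 to 1); they miss things now and then, are a little off and sometimes report something else, mostly with a low value. They report only what shows in the picture. A call takes as long as a camera call.
- bot.look_for(picture, label): "at" ([row, column] in pixels, amid what is visible of it).
The state is a dict: "time": time; "joint_pos": joint angles; "joint_velocities": joint speeds; "effort": joint torques, N m; "position": TCP position; "orientation": TCP orientation; "wrist_force": force on the tool from outside, world axes, zero at the start; "wrist_torque": the same for the moment, N m; "grip_width": finger opening in mm.
Only numpy, scipy, OpenCV 4.12 (cv2) and the standard library are available. Lean on these libraries where they do the work, as an engineer would, in place of code of your own. Each camera call takes 0.05 s, during which the arm holds its last target.

## Working session

There is one attempt and no reset: what is moved stays moved. The work goes in short steps, Python scripts to look and compute and a shell command to move; the robot and the scene stay as the last step left them, time stands still between calls to the robot, and variables do not carry over. Pictures are saved under pics/ and viewed, and the job is handed in when it is done.

```bash
mkdir -p pics
cat > h.py <<'E'
import numpy as np, cv2
from bench import bot
def save(p,n): cv2.imwrite('pics/'+n+'.png',cv2.cvtColor(p['pixels'],cv2.COLOR_RGB2BGR))
E
python3 - <<'E'
from h import *
s=bot.sense(); print(s)
for c in ['scene','top']:
    p=bot.capture(c); save(p,c+'0'); print(c,p['mtx'],p['extrinsics'],[k for k in p])
    for l in ['chute','lever_pad','flap','bar_center','bottle','step_block','collet','wrench','lever_hinge','flap_edge','lever','tray']:
        try: print(l,[(np.round(d['at'],1).tolist(),round(d['score'],2)) for d in bot.look_for(p,l)[:3]])
        except Exception as e: print(l,e)
E
```

```text
{'time': 0.0, 'joint_pos': array([-1.39200164e+00,  5.33273120e-02,  1.61429966e+00, -7.92539492e-06,
        1.47599160e+00, -1.18985456e-01]), 'joint_velocities': array([-0.00132113, -0.00023666, -0.00066041, -0.00146818,  0.00119708,
       -0.00130446]), 'effort': array([-5.15281699e-04, -3.93682837e+01, -3.70177174e+01, -1.12073419e-04,
        7.12594439e-03, -3.05260073e-06]), 'position': array([ 183.27767484, -596.9179148 ,  252.07790866]), 'orientation': array([[ 9.55989967e-01,  2.93399126e-01, -3.68059794e-04],
       [ 2.93399264e-01, -9.55987920e-01,  1.99221479e-03],
       [ 2.32653362e-04, -2.01252583e-03, -9.99997948e-01]]), 'wrist_force': array([-0.08004307, -0.05062144,  0.60818082]), 'wrist_torque': array([-1.33295890e-02, -5.32129395e-05,  3.12924627e-02]), 'grip_width': 85.19639966646048}
scene [[468.58370888   0.         320.93462005]
 [  0.         468.58370888 244.48351042]
 [  0.           0.           1.        ]] [[ 5.91760306e-01 -6.97567487e-01  4.04004136e-01  9.56431520e+02]
 [ 8.06113075e-01  5.11327824e-01 -2.97868373e-01 -2.15846976e+02]
 [ 1.204736
[... 702 characters left out ...]
    1.        ]] [[-3.76482561e-03  9.97075983e-01 -7.63237254e-02  5.14815202e+02]
 [-9.99830360e-01 -5.12936041e-03 -1.76901103e-02  1.63823899e+01]
 [-1.80298760e-02  7.62441777e-02  9.96926150e-01  1.09921323e+03]
 [ 0.00000000e+00  0.00000000e+00  0.00000000e+00  1.00000000e+00]] ['pixels', 'mtx', 'extrinsics', 'shot']
chute [([213.9, 392.7], 0.7)]
lever_pad [([251.5, 349.1], 0.77)]
flap [([208.1, 393.7], 0.66)]
bar_center []
bottle [([151.6, 356.8], 0.9)]
step_block [([232.8, 251.9], 0.95), ([264.2, 503.2], 0.45)]
collet [([274.6, 374.4], 0.57)]
wrench [([263.9, 497.2], 0.83)]
lever_hinge [([216.2, 393.5], 0.75)]
flap_edge []
lever [([253.1, 343.0], 0.84)]
tray [([211.1, 395.6], 0.81)]
```

View pics/scene0.png

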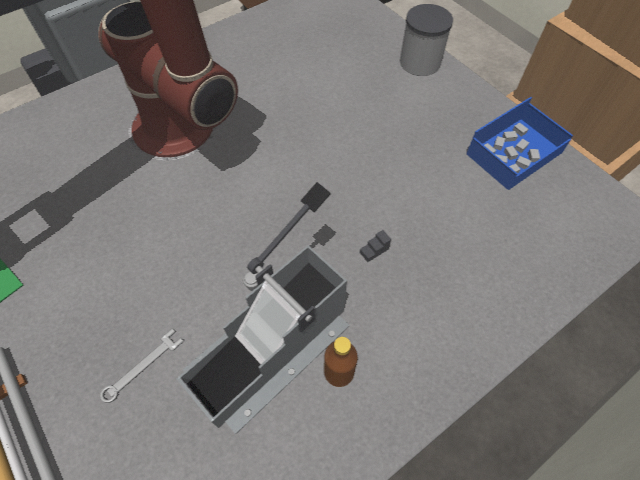

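View pics/top0.png

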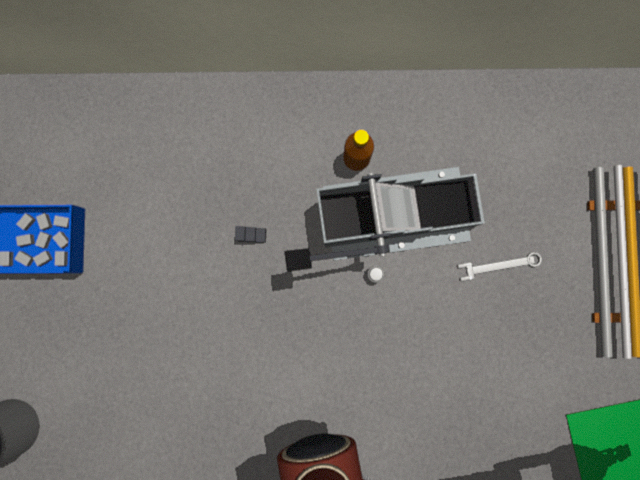

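Run:
```python
import cv2
a=cv2.imread('pics/top0.png')[150:300,230:500]; cv2.imwrite('pics/t1.png',cv2.resize(a,None,fx=2.9,fy=2.9,interpolation=cv2.INTER_CUBIC))
a=cv2.imread('pics/scene0.png')[170:440,170:410]; cv2.imwrite('pics/s1.png',cv2.resize(a,None,fx=2.2,fy=2.2,interpolation=cv2.INTER_CUBIC))
```

```text
(no output)
```

View pics/t1.png

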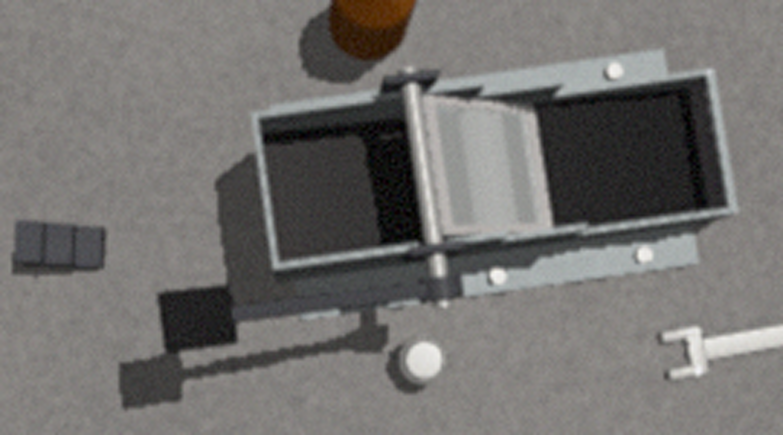

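View pics/s1.png

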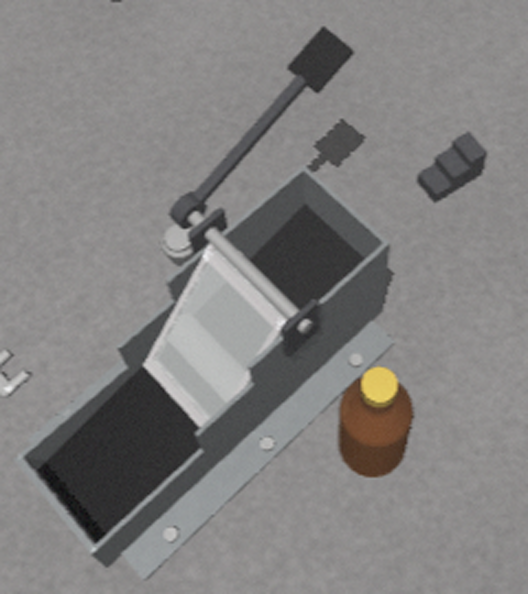

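```bash
cat >> h.py <<'E'
import json
def proj(p,P):
    E=np.array(p['extrinsics']);K=np.array(p['mtx'])
    c=(np.c_[P,np.ones(len(P))]@np.linalg.inv(E).T)[:,:3]
    c=c*[1,-1,-1]; q=c@K.T; return q[:,:2]/q[:,2:]
def w(pose,P):
    x,y,a=pose; P=np.asarray(P,float); c,s=np.cos(a),np.sin(a)
    return np.c_[x+c*P[:,0]-s*P[:,1],y+s*P[:,0]+c*P[:,1],P[:,2]]
def paddle(th,d=0):
    a0=np.arctan2(67,150.8); a=a0-th
    return [-80,20+165*np.cos(a),165+165*np.sin(a)]
E
python3 - <<'E'
from h import *
from scipy.optimize import least_squares
T=bot.capture('top');S=bot.capture('scene')
P=[[52,124,150],[-52,124,150],[52,-206,65],[-52,-206,65],[-80,170.8,232]]
t=np.array([[317.9,189.7],[325.5,242.4],[476.2,174.1],[483.8,223.1],[298.3,259.7]])
s=np.array([[346.4,281.8],[309.1,248.2],[214.1,420],[180,378.2],[315.9,196.8]])
f=lambda q:np.r_[(proj(T,w(q,P))-t).ravel(),(proj(S,w(q,P))-s).ravel()]
r=least_squares(f,[550,-100,0.1],loss='soft_l1',x_scale=[100,100,.1]); print(r.x.tolist()); print(f(r.x).reshape(-1,2).round(1))
json.dump(r.x.tolist(),open('pose.json','w'))
for th in (0,.2,.4,.6,.7,.8): print(th,w(r.x,[paddle(th)]).round(1))
print('bench things', )
E
```

```text
[650.616126109225, -87.14476147956279, 0.1334686789808115]
[[-1.6 -1.9]
 [-1.7 -0.5]
 [-0.2 -1.1]
 [ 0.4 -0.4]
 [ 0.1 -1.3]
 [ 0.6 -2. ]
 [-1.3 -4.1]
 [-3.6  1.1]
 [-4.6 -0.9]
 [-0.8 -0.9]]
0 [[548.6  71.5 232. ]]
0.2 [[547.2  81.7 200.7]]
0.4 [[546.7  85.5 168. ]]
0.6 [[547.1  82.9 135.2]]
0.7 [[547.6  79.1 119.1]]
0.8 [[548.3  73.8 103.5]]
bench things
```

```bash
python3 -m jog '[{"tx":0.034,"ty":-0.033,"tz":-0.012,"gripper":0},{"tx":0.068,"ty":-0.066,"tz":-0.025,"gripper":0},{"tx":0.102,"ty":-0.099,"tz":-0.035,"gripper":0},{"tx":0.136,"ty":-0.132,"tz":-0.045,"gripper":0},{"tx":0.170,"ty":-0.165,"tz":-0.045,"gripper":0},{"tx":0.204,"ty":-0.198,"tz":-0.045,"gripper":0},{"tx":0.238,"ty":-0.231,"tz":-0.045,"gripper":0},{"tx":0.272,"ty":-0.264,"tz":-0.045,"gripper":0}]'
python3 -m jog '[{"tx":0.034,"ty":-0.033,"wz":1.2,"gripper":0},{"tx":0.068,"ty":-0.066,"wz":2.4,"gripper":0},{"tx":0.102,"ty":-0.099,"wz":3.6,"gripper":0},{"tx":0.136,"ty":-0.132,"wz":4.8,"gripper":0},{"tx":0.170,"ty":-0.165,"wz":6,"gripper":0},{"tx":0.204,"ty":-0.198,"wz":7.2,"gripper":0},{"tx":0.238,"ty":-0.231,"wz":8.4,"gripper":0},{"tx":0.272,"ty":-0.263,"wz":9.4,"gripper":0}]'
python3 - <<'E'
from h import *
for c in ['scene','top','wrist']:
    p=bot.capture(c); save(p,c+'2')
s=bot.sense(); print(s['time'],s['position'],s['orientation'],s['wrist_force'],s['grip_width'])
E
```

```text
1.55 [ 183.41152915 -597.46957628  253.30925455] [[ 9.55984588e-01  2.93416881e-01  4.24611423e-05]
 [ 2.93416881e-01 -9.55984589e-01  9.15687095e-06]
 [ 4.32789782e-05  3.70498846e-06 -9.99999999e-01]] [-0.01452052  0.72104367  0.12263857] 85.3792513681484schema error: expected keys wx, wy, wz, tx, ty, tz, gripper
schema error: expected keys wx, wy, wz, tx, ty, tz, gripper
```

```bash
python3 -m jog '[{"wx":0,"wy":0,"wz":0,"tx":0.034,"ty":-0.033,"tz":-0.012,"gripper":0},{"wx":0,"wy":0,"wz":0,"tx":0.068,"ty":-0.066,"tz":-0.025,"gripper":0},{"wx":0,"wy":0,"wz":0,"tx":0.102,"ty":-0.099,"tz":-0.035,"gripper":0},{"wx":0,"wy":0,"wz":0,"tx":0.136,"ty":-0.132,"tz":-0.045,"gripper":0},{"wx":0,"wy":0,"wz":0,"tx":0.170,"ty":-0.165,"tz":-0.045,"gripper":0},{"wx":0,"wy":0,"wz":0,"tx":0.204,"ty":-0.198,"tz":-0.045,"gripper":0},{"wx":0,"wy":0,"wz":0,"tx":0.238,"ty":-0.231,"tz":-0.045,"gripper":0},{"wx":0,"wy":0,"wz":0,"tx":0.272,"ty":-0.264,"tz":-0.045,"gripper":0}]'
```

```text
time: 2.55
position: [366.5, -263.9, 298.5]
orientation: [[0.956, 0.293, 0.001], [0.293, -0.956, -0.0], [0.0, 0.001, -1.0]]
wrist_force: [0.3, -0.3, 0.8]
grip_width: 0.0
```

```bash
python3 -m jog '[{"wx":0,"wy":0,"wz":1.2,"tx":0.034,"ty":-0.033,"tz":0,"gripper":0},{"wx":0,"wy":0,"wz":2.4,"tx":0.068,"ty":-0.066,"tz":0,"gripper":0},{"wx":0,"wy":0,"wz":3.6,"tx":0.102,"ty":-0.099,"tz":0,"gripper":0},{"wx":0,"wy":0,"wz":4.8,"tx":0.136,"ty":-0.132,"tz":0,"gripper":0},{"wx":0,"wy":0,"wz":6,"tx":0.170,"ty":-0.165,"tz":0,"gripper":0},{"wx":0,"wy":0,"wz":7.2,"tx":0.204,"ty":-0.198,"tz":0,"gripper":0},{"wx":0,"wy":0,"wz":8.4,"tx":0.238,"ty":-0.231,"tz":0,"gripper":0},{"wx":0,"wy":0,"wz":9.4,"tx":0.272,"ty":-0.262,"tz":0,"gripper":0}]'
python3 - <<'E'
from h import *
for c in ['scene','top','wrist']:
    s=bot.sense();p=bot.capture(c); save(p,c+'3')
    if c=='wrist': print(p['mtx'],p['mount'])
    print(c,[(np.round(d['at'],1).tolist(),round(d['score'],2)) for d in bot.look_for(p,'lever_pad')[:3]])
s=bot.sense(); print(s['time'],s['position'],s['orientation'].tolist(),s['wrist_force'],s['grip_width'])
E
```

```text
time: 3.55
position: [549.7, 66.6, 298.5]
orientation: [[0.991, 0.133, 0.001], [0.133, -0.991, -0.0], [0.001, 0.0, -1.0]]
wrist_force: [0.3, -1.5, 0.1]
grip_width: 0.2
scene [([234.8, 282.0], 0.68)]
top [([238.6, 377.8], 0.78)]
[[430.84779333   0.         321.16539568]
 [  0.         430.84779333 237.93844696]
 [  0.           0.           1.        ]] [[ 5.63423389e-04  9.47112200e-01  3.20902108e-01  8.21728569e+01]
 [ 9.99999133e-01 -1.51579516e-04 -1.30837436e-03 -2.37632210e-01]
 [-1.19053514e-03  3.20902567e-01 -9.47111464e-01 -1.21644546e+02]
 [ 0.00000000e+00  0.00000000e+00  0.00000000e+00  1.00000000e+00]]
wrist [([246.8, 449.0], 0.8)]
3.85 [548.80729819  64.3326136  298.27986018] [[0.9911482194770459, 0.13275979693521361, -0.00020819510699091027], [0.13275970426608222, -0.9911481692982949, -0.00040916967284265884], [-0.0002606734818295563, 0.00037790787186824603, -0.9999998946174827]] [ 0.2240848  -0.31787488 -0.60380241] 0.05095267347285441
```

View pics/wrist3.png

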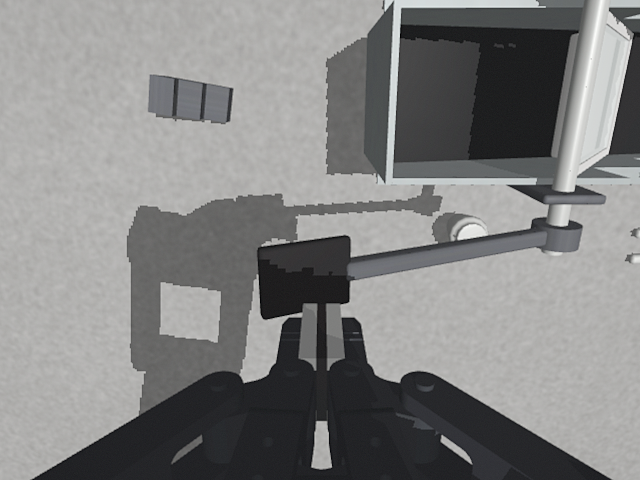

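View pics/scene3.png

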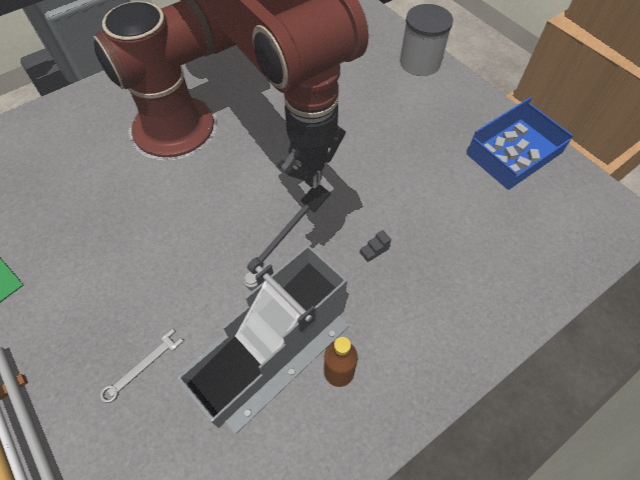

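```bash
cat >> h.py <<'E'
def wray(uv,z,p,s):
    K=np.array(p['mtx']);M=np.array(p['mount'])
    d=np.linalg.inv(K)@[uv[0],uv[1],1]; d=d*[1,-1,-1]
    R=np.array(s['orientation']);t=np.array(s['position'])
    o=R@M[:3,3]+t; d=R@M[:3,:3]@d
    return o+d*(z-o[2])/d[2]
E
python3 - <<'E'
from h import *
s=bot.sense();p=bot.capture('wrist')
for uv,z in [((258,248),241),((349,236),223),((349,302),223),((264,318),241),((305,276),232),((321,304),276)]: print(uv,z,wray(uv,z,p,s).round(1))
q=json.load(open('pose.json'))
print(w(q,[[-62,192,241],[-62,150,223],[-98,150,223],[-98,192,241]]).round(1))
# chute corners -x and +x at +y end
for uv in [(394,178),(396,5)]: print(wray(uv,150,p,s).round(1))
print(w(q,[[-52,124,150],[52,124,150]]).round(1))
E
```

```text
(258, 248) 241 [561.8  94.2 241. ]
(349, 236) 223 [566.9  53.2 223. ]
(349, 302) 223 [531.9  47.7 223. ]
(264, 318) 241 [527.4  88.4 241. ]
(305, 276) 232 [547.2  71.8 232. ]
(321, 304) 276 [556.2  65.4 276. ]
[[563.6  94.9 241. ]
 [569.2  53.3 223. ]
 [533.5  48.5 223. ]
 [527.9  90.1 241. ]]
[585.3  22.6 150. ]
[681.5  39.8 150. ]
[[582.6  28.8 150. ]
 [685.7  42.7 150. ]]
```

```bash
python3 -m jog '[{"wx":0,"wy":0,"wz":0,"tx":0,"ty":0,"tz":0.008,"gripper":0},{"wx":0,"wy":0,"wz":0,"tx":0,"ty":0,"tz":0.016,"gripper":0},{"wx":0,"wy":0,"wz":0,"tx":0,"ty":0,"tz":0.022,"gripper":0},{"wx":0,"wy":0,"wz":0,"tx":0,"ty":0,"tz":0.027,"gripper":0},{"wx":0,"wy":0,"wz":0,"tx":0,"ty":0,"tz":0.031,"gripper":0},{"wx":0,"wy":0,"wz":0,"tx":0,"ty":0,"tz":0.034,"gripper":0},{"wx":0,"wy":0,"wz":0,"tx":0,"ty":0,"tz":0.037,"gripper":0},{"wx":0,"wy":0,"wz":0,"tx":0,"ty":0,"tz":0.039,"gripper":0}]'
python3 -m jog '[{"wx":0,"wy":0,"wz":0,"tx":0,"ty":-0.0002,"tz":0.002,"gripper":0},{"wx":0,"wy":0,"wz":0,"tx":0,"ty":-0.0005,"tz":0.004,"gripper":0},{"wx":0,"wy":0,"wz":0,"tx":0,"ty":-0.001,"tz":0.006,"gripper":0},{"wx":0,"wy":0,"wz":0,"tx":0,"ty":-0.0015,"tz":0.008,"gripper":0},{"wx":0,"wy":0,"wz":0,"tx":0,"ty":-0.002,"tz":0.010,"gripper":0},{"wx":0,"wy":0,"wz":0,"tx":0,"ty":-0.003,"tz":0.012,"gripper":0},{"wx":0,"wy":0,"wz":0,"tx":0,"ty":-0.004,"tz":0.014,"gripper":0},{"wx":0,"wy":0,"wz":0,"tx":0,"ty":-0.005,"tz":0.016,"gripper":0}]'
python3 - <<'E'
from h import *
s=bot.sense();p=bot.capture('wrist');save(p,'wrist4');p=bot.capture('scene');save(p,'scene4');print(bot.sense()['wrist_force'],s['position'])
E
```

```text
time: 4.9
position: [549.1, 65.0, 259.2]
orientation: [[0.991, 0.133, 0.0], [0.133, -0.991, -0.0], [0.0, 0.0, -1.0]]
wrist_force: [-0.9, 0.5, -0.1]
grip_width: -0.1
time: 5.9
position: [548.7, 69.9, 243.3]
orientation: [[0.991, 0.133, 0.001], [0.133, -0.991, -0.0], [0.001, 0.001, -1.0]]
wrist_force: [0.5, -0.5, 2.4]
grip_width: -0.3
[ 1.08344463 -0.44610124  1.66315179] [548.66282958  69.8611919  243.28211158]
```

View pics/wrist4.png

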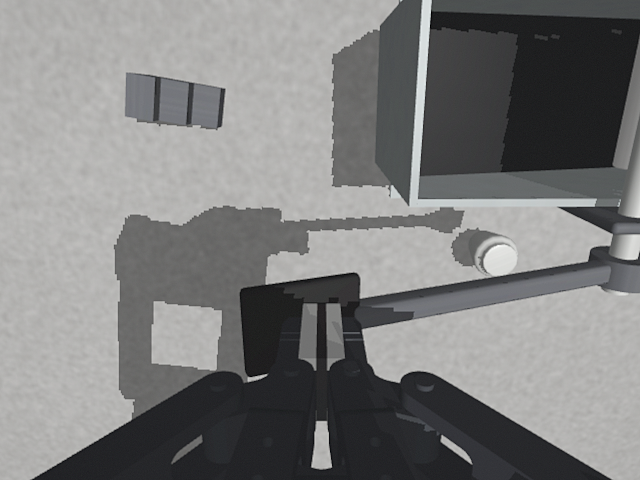

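```bash
python3 -m jog '[{"wx":0,"wy":0,"wz":0,"tx":0,"ty":-0.002,"tz":0.005,"gripper":0},{"wx":0,"wy":0,"wz":0,"tx":0,"ty":-0.004,"tz":0.011,"gripper":0},{"wx":0,"wy":0,"wz":0,"tx":0,"ty":-0.006,"tz":0.017,"gripper":0},{"wx":0,"wy":0,"wz":0,"tx":0,"ty":-0.008,"tz":0.023,"gripper":0},{"wx":0,"wy":0,"wz":0,"tx":0,"ty":-0.009,"tz":0.029,"gripper":0},{"wx":0,"wy":0,"wz":0,"tx":0,"ty":-0.010,"tz":0.035,"gripper":0},{"wx":0,"wy":0,"wz":0,"tx":0,"ty":-0.011,"tz":0.041,"gripper":0},{"wx":0,"wy":0,"wz":0,"tx":0,"ty":-0.012,"tz":0.047,"gripper":0}]'
python3 -m jog '[{"wx":0,"wy":0,"wz":0,"tx":0,"ty":-0.001,"tz":0.006,"gripper":0},{"wx":0,"wy":0,"wz":0,"tx":0,"ty":-0.002,"tz":0.012,"gripper":0},{"wx":0,"wy":0,"wz":0,"tx":0,"ty":-0.003,"tz":0.018,"gripper":0},{"wx":0,"wy":0,"wz":0,"tx":0,"ty":-0.004,"tz":0.024,"gripper":0},{"wx":0,"wy":0,"wz":0,"tx":0,"ty":-0.004,"tz":0.030,"gripper":0},{"wx":0,"wy":0,"wz":0,"tx":0,"ty":-0.004,"tz":0.036,"gripper":0},{"wx":0,"wy":0,"wz":0,"tx":0,"ty":-0.004,"tz":0.041,"gripper":0},{"wx":0,"wy":0,"wz":0,"tx":0,"ty":-0.004,"tz":0.045,"gripper":0}]'
python3 - <<'E'
from h import *
for c in ['scene','top','wrist']:
    p=bot.capture(c);save(p,c+'5')
    print(c,[(np.round(d['at'],1).tolist(),round(d['score'],2)) for d in bot.look_for(p,'bar_center')[:3]])
a=cv2.imread('pics/scene5.png')[170:440,170:410]; cv2.imwrite('pics/s5.png',cv2.resize(a,None,fx=2.2,fy=2.2,interpolation=cv2.INTER_CUBIC))
E
```

```text
time: 7.0
position: [546.8, 81.9, 196.0]
orientation: [[0.991, 0.133, -0.0], [0.133, -0.991, -0.0], [-0.0, 0.0, -1.0]]
wrist_force: [0.4, -3.2, 4.2]
grip_width: -0.1
time: 8.0
position: [546.5, 86.1, 151.3]
orientation: [[0.991, 0.133, 0.001], [0.133, -0.991, 0.001], [0.001, -0.001, -1.0]]
wrist_force: [0.2, -1.7, 6.3]
grip_width: -0.1
scene [([392.7, 203.2], 0.67)]
top [([199.2, 467.6], 0.58), ([215.0, 394.1], 0.32)]
wrist []
```

View pics/s5.png

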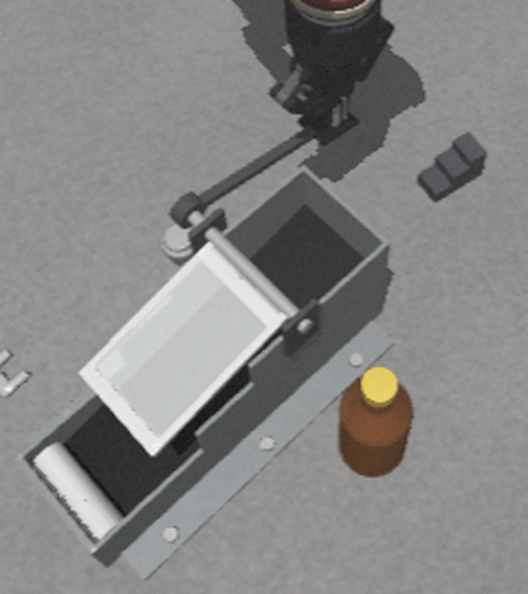

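View pics/wrist5.png

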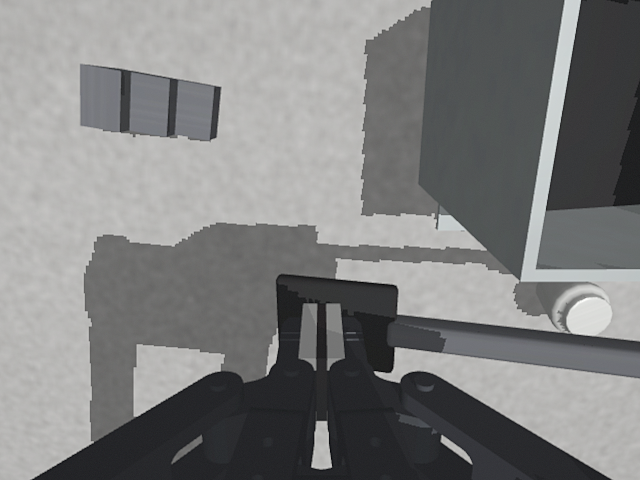

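```bash
python3 -m jog '[{"wx":0,"wy":0,"wz":0,"tx":0,"ty":0,"tz":0,"gripper":0},{"wx":0,"wy":0,"wz":0,"tx":0,"ty":0,"tz":0,"gripper":0},{"wx":0,"wy":0,"wz":0,"tx":0,"ty":0,"tz":0,"gripper":0},{"wx":0,"wy":0,"wz":0,"tx":0,"ty":0,"tz":0,"gripper":0},{"wx":0,"wy":0,"wz":0,"tx":0,"ty":0,"tz":0,"gripper":0},{"wx":0,"wy":0,"wz":0,"tx":0,"ty":0,"tz":0,"gripper":0},{"wx":0,"wy":0,"wz":0,"tx":0,"ty":0,"tz":0,"gripper":0},{"wx":0,"wy":0,"wz":0,"tx":0,"ty":0,"tz":0,"gripper":0}]'
python3 - <<'E'
from h import *
q=json.load(open('pose.json'))
A=cv2.imread('pics/scene5.png')
for i in (6,7):
    p=bot.capture('scene');save(p,'scene%d'%i);print([(np.round(d['at'],1).tolist(),round(d['score'],2)) for d in bot.look_for(p,'bar_center')[:2]])
    print(np.abs(p['pixels'][370:430,180:225].astype(int)-A[370:430,180:225,::-1]).max())
print(proj(p,w(q,[[0,-185,40]])))
p=bot.capture('top');print(proj(p,w(q,[[0,-185,40]])),bot.sense()['time'])
E
```

```text
time: 9.3
position: [546.4, 86.3, 151.5]
orientation: [[0.991, 0.133, 0.0], [0.133, -0.991, 0.001], [0.001, -0.001, -1.0]]
wrist_force: [0.2, -1.4, 5.6]
grip_width: 0.3
[([394.2, 203.3], 0.95), ([280.9, 252.0], 0.62)]
14
[([395.0, 201.9], 0.62)]
17
[[205.17298862 393.44969662]]
[[466.6753798 200.9728785]] 9.55
```

```bash
python3 -m jog '[{"wx":0,"wy":0,"wz":0,"tx":0,"ty":0,"tz":-0.002,"gripper":0},{"wx":0,"wy":0,"wz":0,"tx":0,"ty":0,"tz":-0.005,"gripper":0},{"wx":0,"wy":0,"wz":0,"tx":0,"ty":0,"tz":-0.0085,"gripper":0},{"wx":0,"wy":0,"wz":0,"tx":0,"ty":0,"tz":-0.012,"gripper":0},{"wx":0,"wy":0,"wz":0,"tx":0,"ty":0.0005,"tz":-0.0155,"gripper":0},{"wx":0,"wy":0,"wz":0,"tx":0,"ty":0.001,"tz":-0.019,"gripper":0},{"wx":0,"wy":0,"wz":0,"tx":0,"ty":0.0015,"tz":-0.0225,"gripper":0},{"wx":0,"wy":0,"wz":0,"tx":0,"ty":0.002,"tz":-0.026,"gripper":0}]'
python3 -m jog '[{"wx":0,"wy":0,"wz":0,"tx":0,"ty":0.0005,"tz":-0.0035,"gripper":0},{"wx":0,"wy":0,"wz":0,"tx":0,"ty":0.001,"tz":-0.007,"gripper":0},{"wx":0,"wy":0,"wz":0,"tx":0,"ty":0.0015,"tz":-0.0105,"gripper":0},{"wx":0,"wy":0,"wz":0,"tx":0,"ty":0.002,"tz":-0.014,"gripper":0},{"wx":0,"wy":0,"wz":0,"tx":0,"ty":0.0025,"tz":-0.0175,"gripper":0},{"wx":0,"wy":0,"wz":0,"tx":0,"ty":0.003,"tz":-0.021,"gripper":0},{"wx":0,"wy":0,"wz":0,"tx":0,"ty":0.0035,"tz":-0.0245,"gripper":0},{"wx":0,"wy":0,"wz":0,"tx":0,"ty":0.004,"tz":-0.028,"gripper":0}]'
python3 -m jog '[{"wx":0,"wy":0,"wz":0,"tx":0,"ty":0.001,"tz":-0.0035,"gripper":0},{"wx":0,"wy":0,"wz":0,"tx":0,"ty":0.002,"tz":-0.007,"gripper":0},{"wx":0,"wy":0,"wz":0,"tx":0,"ty":0.003,"tz":-0.0105,"gripper":0},{"wx":0,"wy":0,"wz":0,"tx":0,"ty":0.004,"tz":-0.014,"gripper":0},{"wx":0,"wy":0,"wz":0,"tx":0,"ty":0.005,"tz":-0.0175,"gripper":0},{"wx":0,"wy":0,"wz":0,"tx":0,"ty":0.006,"tz":-0.021,"gripper":0},{"wx":0,"wy":0,"wz":0,"tx":0,"ty":0.007,"tz":-0.0245,"gripper":0},{"wx":0,"wy":0,"wz":0,"tx":0,"ty":0.008,"tz":-0.028,"gripper":0}]'
python3 - <<'E'
from h import *
for c in ['wrist']:
    s=bot.sense();p=bot.capture(c);save(p,c+'8')
print(s['position'],s['wrist_force'])
E
```

```text
time: 10.55
position: [546.5, 83.7, 177.6]
orientation: [[0.991, 0.133, -0.0], [0.133, -0.991, -0.0], [-0.0, 0.0, -1.0]]
wrist_force: [-0.3, 2.6, 3.3]
grip_width: 0.0
time: 11.55
position: [547.1, 79.8, 205.5]
orientation: [[0.991, 0.133, 0.0], [0.133, -0.991, -0.0], [-0.0, 0.0, -1.0]]
wrist_force: [-0.7, 1.8, 3.7]
grip_width: 0.1
time: 12.55
position: [548.2, 71.8, 233.6]
orientation: [[0.991, 0.133, 0.0], [0.133, -0.991, -0.0], [0.0, 0.0, -1.0]]
wrist_force: [0.4, 1.3, 3.6]
grip_width: -0.0
[548.19578153  71.8347884  233.5611611 ] [0.40969195 1.31827645 3.55646691]
```

View pics/wrist8.png

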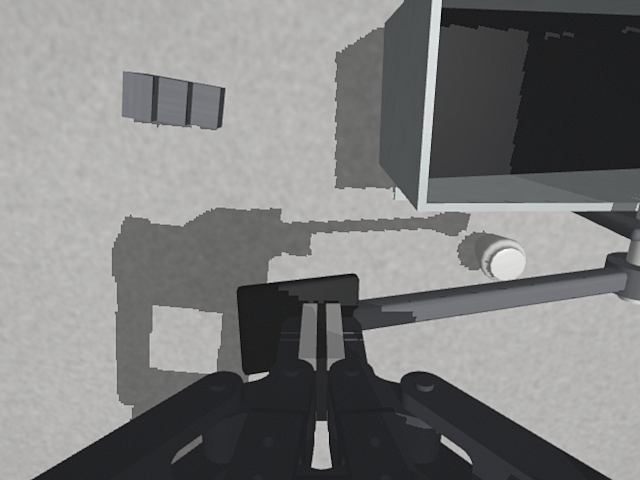

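```bash
python3 -m jog '[{"wx":0,"wy":0,"wz":0,"tx":0,"ty":0.0006,"tz":-0.002,"gripper":0},{"wx":0,"wy":0,"wz":0,"tx":0,"ty":0.0012,"tz":-0.004,"gripper":0},{"wx":0,"wy":0,"wz":0,"tx":0,"ty":0.0018,"tz":-0.006,"gripper":0},{"wx":0,"wy":0,"wz":0,"tx":0,"ty":0.0024,"tz":-0.008,"gripper":0},{"wx":0,"wy":0,"wz":0,"tx":0,"ty":0.003,"tz":-0.010,"gripper":0},{"wx":0,"wy":0,"wz":0,"tx":0,"ty":0.0036,"tz":-0.012,"gripper":0},{"wx":0,"wy":0,"wz":0,"tx":0,"ty":0.0042,"tz":-0.014,"gripper":0},{"wx":0,"wy":0,"wz":0,"tx":0,"ty":0.0048,"tz":-0.016,"gripper":0}]'
python3 -m jog '[{"wx":0,"wy":0,"wz":0,"tx":0,"ty":0.0005,"tz":-0.0015,"gripper":0},{"wx":0,"wy":0,"wz":0,"tx":0,"ty":0.001,"tz":-0.003,"gripper":0},{"wx":0,"wy":0,"wz":0,"tx":0,"ty":0.0015,"tz":-0.0045,"gripper":0},{"wx":0,"wy":0,"wz":0,"tx":0,"ty":0.002,"tz":-0.006,"gripper":0},{"wx":0,"wy":0,"wz":0,"tx":0,"ty":0.0025,"tz":-0.0075,"gripper":0},{"wx":0,"wy":0,"wz":0,"tx":0,"ty":0.003,"tz":-0.009,"gripper":0},{"wx":0,"wy":0,"wz":0,"tx":0,"ty":0.003,"tz":-0.0105,"gripper":0},{"wx":0,"wy":0,"wz":0,"tx":0,"ty":0.003,"tz":-0.012,"gripper":0}]'
python3 -m jog '[{"wx":0,"wy":0,"wz":0,"tx":0,"ty":0,"tz":-0.0015,"gripper":0},{"wx":0,"wy":0,"wz":0,"tx":0,"ty":0,"tz":-0.003,"gripper":0},{"wx":0,"wy":0,"wz":0,"tx":0,"ty":0,"tz":-0.0045,"gripper":0},{"wx":0,"wy":0,"wz":0,"tx":0,"ty":0,"tz":-0.006,"gripper":0},{"wx":0,"wy":0,"wz":0,"tx":0,"ty":0,"tz":-0.008,"gripper":0},{"wx":0,"wy":0,"wz":0,"tx":0,"ty":0,"tz":-0.012,"gripper":0},{"wx":0,"wy":0,"wz":0,"tx":0,"ty":0,"tz":-0.018,"gripper":0},{"wx":0,"wy":0,"wz":0,"tx":0,"ty":0,"tz":-0.027,"gripper":0}]'
python3 - <<'E'
from h import *
A=cv2.imread('pics/scene3.png')
s=bot.sense();p=bot.capture('wrist');save(p,'wrist9')
p=bot.capture('scene');save(p,'scene9')
im=cv2.cvtColor(p['pixels'],cv2.COLOR_RGB2BGR)
both=np.hstack([cv2.resize(i[170:440,170:400],None,fx=1.7,fy=1.7) for i in (A,im)]);cv2.imwrite('pics/cmp.png',both)
for l in ['bottle','step_block','collet','bar_center']: print(l,[np.round(d['at'],1).tolist() for d in bot.look_for(p,l)[:1]])
print(s['position'],s['wrist_force'],bot.sense()['time'])
E
```

```text
time: 13.6
position: [548.9, 66.7, 249.3]
orientation: [[0.991, 0.133, 0.0], [0.133, -0.991, -0.001], [-0.0, 0.001, -1.0]]
wrist_force: [1.3, -2.3, 2.7]
grip_width: -0.3
time: 14.6
position: [549.2, 64.3, 261.3]
orientation: [[0.991, 0.133, -0.0], [0.133, -0.991, 0.0], [-0.0, -0.0, -1.0]]
wrist_force: [0.3, -0.2, -0.2]
grip_width: 0.3
time: 15.6
position: [549.1, 64.2, 288.7]
orientation: [[0.991, 0.133, -0.0], [0.133, -0.991, 0.0], [-0.0, -0.0, -1.0]]
wrist_force: [-0.4, 0.3, -0.2]
grip_width: -0.0
bottle [[360.4, 338.5]]
step_block [[243.4, 375.8]]
collet [[281.3, 249.0]]
bar_center [[394.8, 203.0]]
[549.13646246  64.20896936 288.72630922] [-0.36457447  0.29206844 -0.23441712] 15.9
```

View pics/cmp.png

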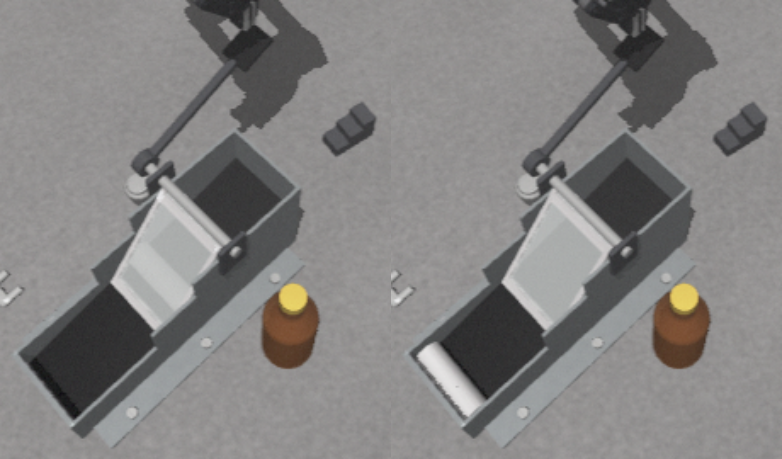

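View pics/wrist9.png

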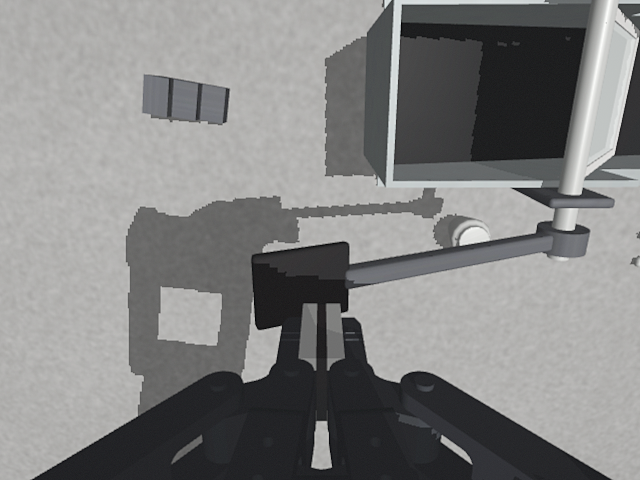

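The last pictures show the flap and lever back in their original shut position, the bar lying across the low end (around 395, 203 in the scene picture), the fingers clear of the paddle, and everything around the chute where it was. I'm handing the job in.

```bash
python3 -c "
from bench import bot
print(bot.close_job())"
```

```text
the job is handed in; nothing more can be done
None
```

The bar rolled out and lies at rest against the stop wall at the low end, and the flap is shut again. I handed the job in at about 16 s.

- **Pressing:** I pushed the paddle down from above with the closed fingers to an estimated 0.65 rad, short of the 0.8 stop. The highest wrist force in the readings was about 6.5 N. I held it there until two more pictures showed the bar still, close to where the tray point should appear.
- **Easing back:** I let the lever up at no more than 28 mm/s at the fingers, roughly 0.2 rad/s, and slowed further near the end. The fingers were still on the paddle in the last reading before shut. The force had dropped to zero by the next.
- **Last checks:** The lever and flap match the picture taken before pressing, and the fingers are about 35 mm clear with no contact force. The bottle, step block and collet are within about 3 pixels of where they were first detected. I didn't re-measure the wrench, which was only partly in the last picture, but the arm never went near it after passing overhead.
- **Disagreements and limits:** My fit of the chute's position was off by up to 4.6 pixels at some corners in the scene picture. The wrist camera put the paddle within about 2 mm of that fit, but the chute's near corners about 5–7 mm off. The lever angles are estimates from fingertip height. My first two move commands were refused because of missing keys, and nothing moved.

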